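# Push the tube shuttle round the L-slot into the reader bay

### The job

Load the tube reader: with a fingertip, push the round shuttle that carries the tube along the L-shaped slot in the reader's deck to the corner, then along the other leg until it is fully home at the end of the slot in the reader's bay. Only push it: do not lift it out of the slot or tip it over, leave the spare shuttle and everything else on the bench where they are, and finish with the hand clear.

Things in the scene. Friction and masses are not known exactly. Their poses are not given: they have to be found in the camera images.
- reader: Tube reader, fixed to the bench, yaw within 0.6 rad. Origin: on the bench under its deck; z up. In its axes the flat aluminium deck spans x -110 to 100, y -125 to 110 mm, top 26 mm above the bench. Slot 14 mm wide and deep, dark floor: first leg along +y from slot_start to slot_corner (120 mm), second along +x from slot_corner to slot_end (90 mm).
- slot_start (a point): Point on the slot's centre line at deck-top height: the centre of the shuttle when its pin touches the closed end of the first leg.
- slot_corner (a point): Point where the centre lines of the two legs meet, at deck-top height. The shuttle's pin has 2 mm of play in every direction here, and the slot wall stops it just past the corner.
- slot_end (a point): On the slot's centre line at deck-top height: the shuttle's centre when fully home, its pin touching the closed end of the second leg. Here is the open-topped bay: white side walls 62 mm apart, reader x 30 to 80 mm, 32 mm above the deck; behind them (reader x 76 to 175, y -20 to 110 mm) the white housing, top 62 mm above the bench.
- shuttle_center (a point): Middle of the shuttle's disc, 10 mm above the deck. Loose grey plastic disc 46 mm across, 20 mm high, about 120 g, sliding flat on the deck (rubs with about 1 N, no spring), with a steel pin 10 mm across, 12 mm long, under it in the slot and a fixed capped tube, 14 mm across, on top, to 44 mm above the deck. Starts in the first half of the first leg; free to turn.
- spare: Spare shuttle: a loose grey disc, 46 mm across and 20 mm high, without a tube or a pin, parked on the deck inside the bend of the L. Origin: centre of its underside. To be left alone.
- rack: Loose green tube rack 90 x 120 x 24 mm (tubes stick out to 38 mm), on the bench beside the reader. Origin: centre of its underside. To be left alone.
- tipbox_a: Loose pipette-tip box, clear with a red tray, 88 x 124 x 67 mm, on the bench beside the reader. Origin: centre of its underside. To be left alone.
- tipbox_b: A second tip box like the first, farther to the robot's right. To be left alone.
- cover: Loose clear open box 100 x 140 x 30 mm, far to the robot's left. Origin: centre of its underside. To be left alone.
- vial_a: Loose capped vial lying on the bench beside the reader, 39 mm long, 14 mm high. Origin: on the bench under its middle. To be left alone.
- vial_b: Another vial like it, lying to the robot's left. To be left alone.

How it is judged (in metres and radians):
On the way:
1. the shuttle has been pushed along the first leg to the corner (horizontal distance between shuttle_center and slot_corner below 0.01 m).
At the end, for the whole second after the job is handed in: The shuttle's centre is within 6 mm of slot_end (fully home), flat on the deck within 2.5 mm in height and 0.08 rad of upright, and the spare shuttle, rack, tip boxes, cover and vials are each within 15 mm of where they started (horizontal distance between shuttle_center and slot_end below 0.006 m and z of shuttle_center in the frame of slot_corner between 0.006 and 0.0125 m and angle between shuttle_center's own z axis and vertical below 0.08 rad and distance of each of spare, rack, tipbox_a, tipbox_b, cover, vial_a, vial_b from where it was at the start of the episode below 0.015 m); the robot touches nothing.
It fails at once if the shuttle is lifted more than 6 mm off the deck (z of shuttle_center in the frame of slot_corner above 0.016 m).
It fails at once if the shuttle is tipped by more than 0.35 rad (angle between shuttle_center's own z axis and vertical above 0.35 rad).
It fails at once if a bystander (spare shuttle, rack, tip box, cover or vial) is moved more than 15 mm (distance of any of spare, rack, tipbox_a, tipbox_b, cover, vial_a, vial_b from where it was at the start of the episode above 0.015 m).
It also fails if it takes over 45 s, if anything falls off the work surface, if the arm or the gripper's body presses on something with over 40 N, if the wrist force passes 120 N, or if a joint passes its speed limit or range.

### The arm

A 6-joint arm with a two-finger parallel gripper is mounted at the origin on the work surface. World frame = base frame: x ahead of the robot, y to its left, z up, the work surface at z = 0. Lengths are in m, angles in degrees, forces in N, time in s.
With the tool pointing down it reaches from about 0.4 to 0.825 m from the base axis. Payload 7 kg.
Tool frame: the origin (TCP) lies on the centre line of the jaws, within the pads' length; the fingertips stand 22 mm ahead of it and the grasp point (between the pads) lies 3 mm ahead of it; z points along the fingers, y is the line along which they close (so a half turn about z gives the same grasp; the last joint's range is limited). The gripper opens to 88 mm and grips with 3 to 60 N. Pads are 19 mm wide; open, the fingers measure 130 mm over their backs; the gripper's body (78 mm by 193 mm) begins 47 mm behind the grasp point.
Start: joints at [85.778, 20.546, 0.682, 0, -70.136, -16.507], TCP at [0.239, 0.631, 0.249] pointing down, gripper open.
Joint ranges: [-176.03, 176.03], [-82.01, 121.73], [-58.28, 71.71], [-173.87, 95.51], [-174.79, -0.11], [-173.66, 173.66]. Speed limits (degrees/s): [136.94, 136.94, 172.46, 180, 180, 180].

### API

Orientations are given as [roll, pitch, yaw] about the fixed x, y, z axes, in that order (R = Rz(yaw) Ry(pitch) Rx(roll)).
In Python, from plant import get_state, cams, r gives the robot as it stands.
- The arm moves only by the tool apply_moves, never from a script. Its argument "targets" is a list of rows, each an object with "dp": the shift along the world's x, y, z in m, a list of three; "yaw": the turn about the world's z in degrees. In form: [{"dp": [x, y, z], "yaw": yaw}, ...]. A call has 1 to 20 rows; each row is the pose to reach, as a shift and turn from the pose commanded when the call began; what a row does not reach only later rows make up. A row lasts 1/12 s, in which the tool goes at most 41.7 mm and 7.16 degrees, less where a joint would pass 70% of its speed; a pose out of reach is approached as far as the arm can. A call with a gripper value outside its range is refused whole. "grip" is the gripper command: -1 is fully open, 1 is shut, values between are in proportion, set as the call begins (left out, the last holds). The fingers move at their own pace and stop on an object; "squeeze" is the grip in N (left out, the last holds). Time passes only in rows, so rows that repeat a pose let the fingers close. It gives the time, the measured TCP pose, the force, the opening and the grip force at its end, in the units of the state.
- get_state(): the state, without advancing time (a new reading comes with each control period).
- cams.capture(name): name is "scene" or "top"; returns a dict with "image" (384x512x3 uint8, red, green, blue), "range_z" (384x512 float32, m along the optical axis (not along the pixel's ray), 0 where there is no reading), "fx", "fy", "cx", "cy" (pixels), "R" (3x3) and "t" (3): a world point X has camera coordinates R X + t. Camera axes: x right, y down, z forward; pixel columns grow to the right and rows downward; lengths in m; the calibration is good to about 2 mm. A picture is of the moment at which its call begins.
- r.close_job(): hands the job in; it is judged then, once.
The state is a dict: "time_s": time; "joints": joint angles; "qd": joint speeds; "joint_torque": joint torques, N m; "tcp_pos": TCP position; "eef_rot": TCP orientation; "contact_force": force on the tool from outside, world axes, zero at the start; "moment": the same for the moment, N m; "gripper_width": finger opening in m; "gripper_force": force on a finger pad.
Only numpy, scipy, OpenCV 4.12 (cv2) and the standard library are available. Lean on these libraries where they do the work, as an engineer would, in place of code of your own. Each camera call takes 0.05 s, during which the arm holds its last target. There are 200 camera calls.

## Working session

There is one attempt and no reset: what is moved stays moved. The work goes in short steps, Python scripts to look and compute and a tool call to move; the robot and the scene stay as the last step left them, time stands still between calls to the robot, and variables do not carry over. Pictures are saved under pics/ and viewed, at most 10 in all, crops included, and the job is handed in when it is done.

Besides the shell and the picture viewer there is one more tool, called after "Emit:" by a JSON object that holds its "name" and its "arguments", one argument or row to a line. apply_moves: Moves the arm, as the interface text tells. Its arguments: {"type":"object","properties":{"targets":{"type":"array","items":{"type":"object","properties":{"dp":{"type":"array","items":{"type":"number"}},"yaw":{"type":"number"}}}},"grip":{"type":"number"},"squeeze":{"type":"number"}},"required":["targets"]}

```bash
mkdir -p pics; ls
python3 - <<'E'
from plant import get_state,cams,r
import numpy as np,cv2,pickle
s=get_state();print(s)
for n in("scene","top"):
    c=cams.capture(n);pickle.dump(c,open(f"pics/{n}.pkl","wb"))
    cv2.imwrite(f"pics/{n}0.png",cv2.resize(c["image"][:,:,::-1],(768,576)))
    print(n,c["fx"],c["cx"],c["cy"],c["R"],c["t"])
E
```

```text
pics
{'time_s': 0.0, 'joints': array([ 8.57789288e+01,  2.05912711e+01,  6.32478048e-01, -1.97574265e-02,
       -7.01365742e+01, -1.65051427e+01]), 'qd': array([-0.04657454, -0.04599201,  0.01898725,  0.1292146 ,  0.04243659,
        0.02968335]), 'joint_torque': array([-1.84541437e-03, -5.82711983e+01,  2.93053079e+01,  6.99680284e+00,
        6.86382395e-03, -1.73519720e-04]), 'tcp_pos': array([0.23876655, 0.63085919, 0.24761582]), 'eef_rot': array([ 1.79903285e+02, -9.28873216e-03, -2.07329347e+01]), 'contact_force': array([ 0.46305672, -0.11241989, -0.37782944]), 'moment': array([0.06672459, 0.02917731, 0.04507621]), 'gripper_force': 0.0, 'gripper_width': 0.08791136971122042}
scene 485.8385627023791 254.17363476142773 196.6581988374616 [[ 0.19090879  0.98154093 -0.01145574]
 [ 0.77096197 -0.15715468 -0.6171872 ]
 [-0.60759482  0.10899452 -0.78673294]] [-0.12018255 -0.37083942  1.9571639 ]
top 472.16099590495855 255.7174880441542 191.7184579652396 [[ 0.02032853 -0.99977582 -0.00592101]
 [-0.99502945 -0.01965387 -0.09762233]
 [ 0.09748408  0.0078761  -0.99520592]] [0.01482931 0.56214138 1.92963954]
```

View pics/top0.png

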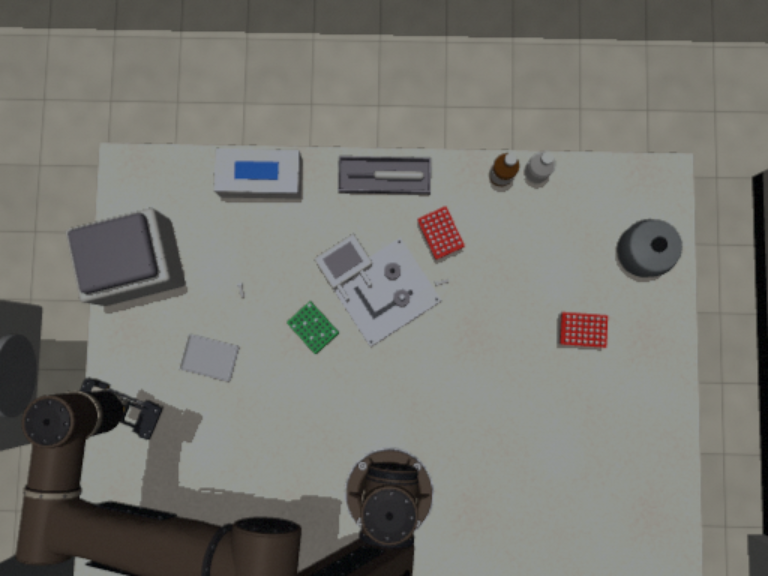

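View pics/scene0.png

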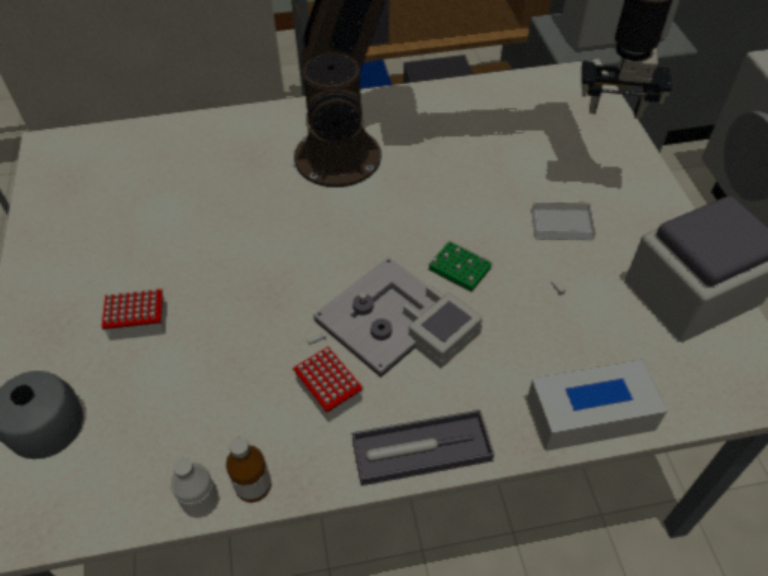

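The top picture shows the shuttle at about (402,298), the slot corner at (372,315), the bay and housing at (345,265), the spare at (392,270), the rack at (313,327) and tip box at (441,233). I'll crop in closer and measure.

```bash
cat > h.py <<'E'
import numpy as np,cv2,pickle
def load(n): return pickle.load(open(f"pics/{n}.pkl","rb"))
def ray(c,u,v,z):
    d=c["R"].T@np.array([(u-c["cx"])/c["fx"],(v-c["cy"])/c["fy"],1]); o=-c["R"].T@c["t"]
    return o+d*(z-o[2])/d[2]
def proj(c,X):
    p=c["R"]@np.asarray(X)+c["t"]; return c["fx"]*p[0]/p[2]+c["cx"],c["fy"]*p[1]/p[2]+c["cy"]
E
python3 - <<'E'
from h import *
a=load("top");b=load("scene")
A=cv2.resize(a["image"][145:240,200:315,::-1],None,fx=6,fy=6,interpolation=cv2.INTER_CUBIC)
B=cv2.resize(b["image"][165:255,205:330,::-1],None,fx=6,fy=6,interpolation=cv2.INTER_CUBIC)
cv2.imwrite("pics/A.png",A);cv2.imwrite("pics/B.png",B)
E
```

```text
(no output)
```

View pics/A.png

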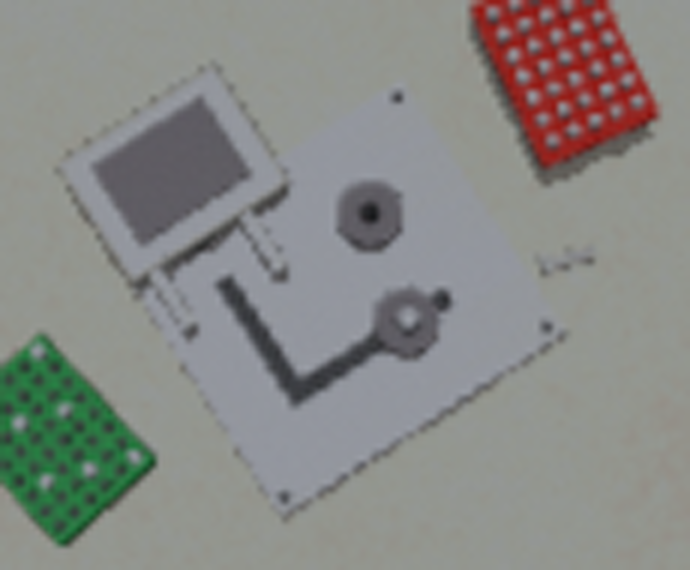

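View pics/B.png

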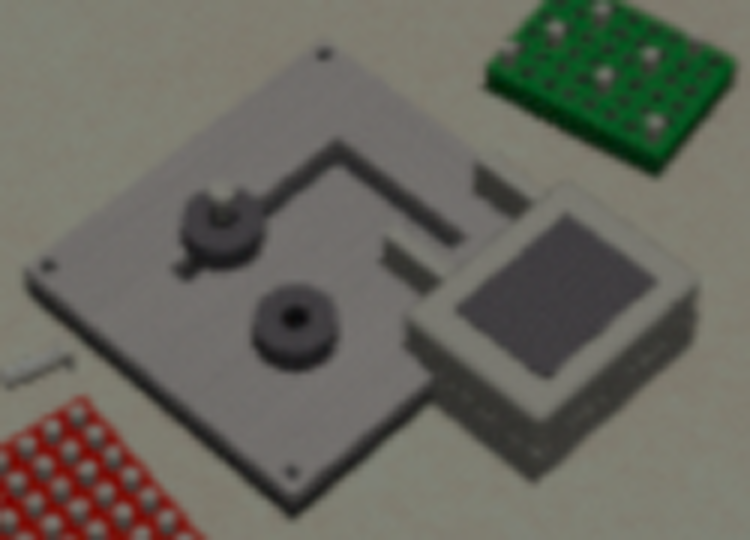

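In A the slot runs start (443,298) → corner (297,392) → end (228,282), with the tube at (409,317) and the bay walls to both sides of the end. B shows the same slot with its corner at (338,152).

Run:
```python
from h import *
a=load("top");b=load("scene")
P=lambda x,y:((x+.5)/6-.5+200,(y+.5)/6-.5+145)
Q=lambda x,y:((x+.5)/6-.5+205,(y+.5)/6-.5+165)
def pa(x,y,z=.026): return ray(a,*P(x,y),z)[:2]*1000
def pb(x,y,z=.026): return ray(b,*Q(x,y),z)[:2]*1000
np.set_printoptions(precision=1,suppress=True)
SA=[pa(284,497),pa(546,327),pa(397,97)];SB=[pb(324,54),pb(48,265),pb(292,470)]
print("screwsA",*SA,"B",*SB)
for S in(SA,SB):
    e=S[0]-S[1];f=S[2]-S[1];print(np.hypot(*e),np.hypot(*f),np.degrees(np.arctan2(-e[0],e[1])),np.degrees(np.arctan2(f[1],f[0])))
print("corner",pa(297,390),pb(338,155),"startend",pa(446,297),"endend",pa(226,279))
print("tube top",pa(410,315,.070),pb(222,190,.070))
# disc & spare masks: range-based
for n,c,w in(("A",a,P),("B",b,Q)):
    im=c["image"].astype(int);g=im.max(2)
    print(n,[im[int(w(*p)[1]),int(w(*p)[0])] for p in ((390,325),(350,330),(300,250))])
# height map from top range: points by height
for c,n in((a,"A"),(b,"B")):
    v,u=np.mgrid[0:384,0:512];Z=c["range_z"]
    X=np.stack([(u-c["cx"])/c["fx"]*Z,(v-c["cy"])/c["fy"]*Z,Z],-1)-c["t"]
    X=X@c["R"]
    lo,hi=((200,145),(315,240)) if n=="A" else ((205,165),(330,255))
    W=X[lo[1]:hi[1],lo[0]:hi[0]]
    m=((W[...,2]>.040)&(W[...,2]<.052)).astype(np.uint8)
    k,lab,st,ce=cv2.connectedComponentsWithStats(m)
    for i in range(1,k):
        if st[i,4]>25: print(n,"blob",st[i],W[lab==i].mean(0)*1000)
    m=((W[...,2]>.02)&(W[...,2]<.032));print("deck z",np.median(W[m][:,2])*1000)
```

```text
screwsA [413.5  59.3] [ 534.1 -118.8] [692.6 -13.1] B [409.4  58.8] [ 529.1 -119.9] [686.5 -13.7]
215.17929264649237 190.51311238996803 34.09668434287472 33.704421273758385
215.0558674606117 189.86882130354863 33.81439922542835 34.001293476181075
corner [487.2  52. ] [484.9  51.7] startend [553.5 -49.5] endend [563.  102.8]
tube top [536.7 -24.1] [530.9 -21.6]
A [array([95, 92, 99]), array([147, 150, 158]), array([147, 151, 159])]
B [array([116, 113, 111]), array([113, 110, 107]), array([114, 110, 108])]
A blob [56 30 11 11 68] [608.8   4.3  46.4]
A blob [62 48 11 11 64] [535.9 -20.4  46.5]
deck z 26.278945606278587
B blob [ 30  31  14  12 105] [536.1 -22.1  45.4]
B blob [ 42  47  15  13 137] [606.    5.1  45.4]
B blob [ 68  51  48  23 103] [669.5 126.1  46.2]
deck z 25.562918553141255
```

Emit:
{"name": "apply_moves", "arguments": {
  "targets": [
    {"dp": [0.015,-0.03,0],"yaw": -2},
    {"dp": [0.321,-0.689,0],"yaw": -35.4},
    {"dp": [0.321,-0.689,0],"yaw": -35.4},
    {"dp": [0.321,-0.689,0],"yaw": -35.4},
    {"dp": [0.321,-0.689,0],"yaw": -35.4},
    {"dp": [0.321,-0.689,0],"yaw": -35.4},
    {"dp": [0.321,-0.689,0],"yaw": -35.4},
    {"dp": [0.321,-0.689,0],"yaw": -35.4},
    {"dp": [0.321,-0.689,0],"yaw": -35.4},
    {"dp": [0.321,-0.689,0],"yaw": -35.4},
    {"dp": [0.321,-0.689,0],"yaw": -35.4},
    {"dp": [0.321,-0.689,0],"yaw": -35.4},
    {"dp": [0.321,-0.689,0],"yaw": -35.4},
    {"dp": [0.321,-0.689,0],"yaw": -35.4},
    {"dp": [0.321,-0.689,0],"yaw": -35.4},
    {"dp": [0.321,-0.689,0],"yaw": -35.4},
    {"dp": [0.321,-0.689,0],"yaw": -35.4},
    {"dp": [0.321,-0.689,0],"yaw": -35.4},
    {"dp": [0.321,-0.689,0],"yaw": -35.4},
    {"dp": [0.321,-0.689,0],"yaw": -35.4}
  ],
  "grip": 1
}}

```text
time_s: 1.77
tcp_pos: [0.5607, -0.0612, 0.2476]
eef_rot: [179.9, 0.0, -56.4]
contact_force: [0.3, 0.9, -0.2]
gripper_width: 0.0004
gripper_force: 0.0
```

Emit:
{"name": "apply_moves", "arguments": {
  "targets": [
    {"dp": [0,0,-0.04],"yaw": 0},
    {"dp": [0,0,-0.08],"yaw": 0},
    {"dp": [0,0,-0.12],"yaw": 0},
    {"dp": [0,0,-0.15],"yaw": 0},
    {"dp": [0,0,-0.165],"yaw": 0},
    {"dp": [0,0,-0.165],"yaw": 0},
    {"dp": [0,0,-0.165],"yaw": 0},
    {"dp": [0,0,-0.165],"yaw": 0}
  ]
}}

```text
time_s: 2.43
tcp_pos: [0.5608, -0.0573, 0.0848]
eef_rot: [-179.9, -0.1, -56.1]
contact_force: [0.6, 0.3, 0.9]
gripper_width: 0.0006
gripper_force: 0.0
```

Run:
```python
from plant import get_state,cams
from h import *
print(get_state()["tcp_pos"])
c=cams.capture("scene")
cv2.imwrite("pics/C.png",cv2.resize(c["image"][140:265,195:340,::-1],None,fx=5,fy=5,interpolation=cv2.INTER_CUBIC)[:600])
```

```text
[ 0.56082283 -0.05732562  0.08483528]
```

View pics/C.png

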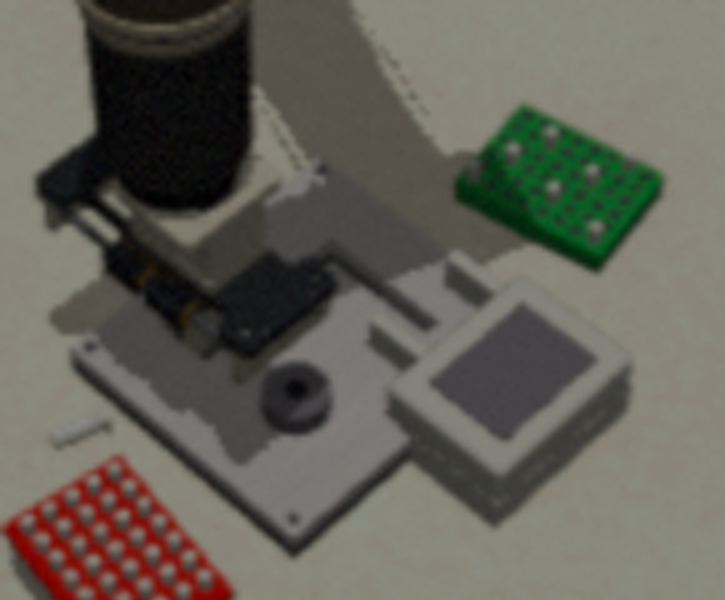

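The hand hides the shuttle at about (200,300), the spare is clear at (296,398), and the slot corner is at (335,255). I'll descend and start the push.

Emit:
{"name": "apply_moves", "arguments": {
  "targets": [
    {"dp": [0,0,-0.015],"yaw": 0},
    {"dp": [0,0,-0.025],"yaw": 0},
    {"dp": [0,0,-0.031],"yaw": 0},
    {"dp": [0,0,-0.031],"yaw": 0},
    {"dp": [0,0,-0.031],"yaw": 0}
  ]
}}

```text
time_s: 2.9
tcp_pos: [0.56, -0.0578, 0.0528]
eef_rot: [180.0, -0.0, -56.1]
contact_force: [0.8, 0.0, -0.2]
gripper_width: 0.0003
gripper_force: 0.0
```

Emit:
{"name": "apply_moves", "arguments": {
  "targets": [
    {"dp": [-0.002,0.003,0],"yaw": 0},
    {"dp": [-0.005,0.007,0],"yaw": 0},
    {"dp": [-0.008,0.012,0],"yaw": 0},
    {"dp": [-0.011,0.017,0],"yaw": 0},
    {"dp": [-0.014,0.021,0],"yaw": 0},
    {"dp": [-0.017,0.025,0],"yaw": 0},
    {"dp": [-0.017,0.025,0],"yaw": 0}
  ]
}}

```text
time_s: 3.48
tcp_pos: [0.5423, -0.0319, 0.0527]
eef_rot: [-180.0, 0.0, -56.1]
contact_force: [-0.8, -0.4, -0.6]
gripper_width: 0.0005
gripper_force: 0.0
```

Emit:
{"name": "apply_moves", "arguments": {
  "targets": [
    {"dp": [-0.004,0.006,0],"yaw": 0},
    {"dp": [-0.008,0.012,0],"yaw": 0},
    {"dp": [-0.012,0.018,0],"yaw": 0},
    {"dp": [-0.016,0.024,0],"yaw": 0},
    {"dp": [-0.02,0.03,0],"yaw": 0},
    {"dp": [-0.024,0.036,0],"yaw": 0},
    {"dp": [-0.028,0.042,0],"yaw": 0},
    {"dp": [-0.032,0.048,0],"yaw": 0},
    {"dp": [-0.035,0.052,0],"yaw": 0},
    {"dp": [-0.037,0.055,0],"yaw": 0},
    {"dp": [-0.037,0.055,0],"yaw": 0}
  ]
}}

```text
time_s: 4.4
tcp_pos: [0.5054, 0.0228, 0.0525]
eef_rot: [180.0, 0.0, -56.1]
contact_force: [1.0, -0.4, 0.4]
gripper_width: 0.0003
gripper_force: 0.0
```

```bash
cat >> h.py <<'E'
def pts(c):
    v,u=np.mgrid[0:384,0:512];Z=c["range_z"]
    X=np.stack([(u-c["cx"])/c["fx"]*Z,(v-c["cy"])/c["fy"]*Z,Z],-1)-c["t"]
    return X@c["R"]
E
python3 - <<'E'
from plant import get_state,cams
from h import *
s=get_state();print(s["tcp_pos"],s["contact_force"])
I=[cams.capture(n)["image"] for n in("scene","top")]
I=[I[0][150:240,210:310],I[1][155:245,205:305]]
cv2.imwrite("pics/D.png",cv2.resize(np.hstack(I)[:,:,::-1],(800,360),interpolation=cv2.INTER_CUBIC))
E
```

```text
[0.50535326 0.02284264 0.05250873] [ 0.97886895 -0.39763414  0.44798593]
```

View pics/D.png

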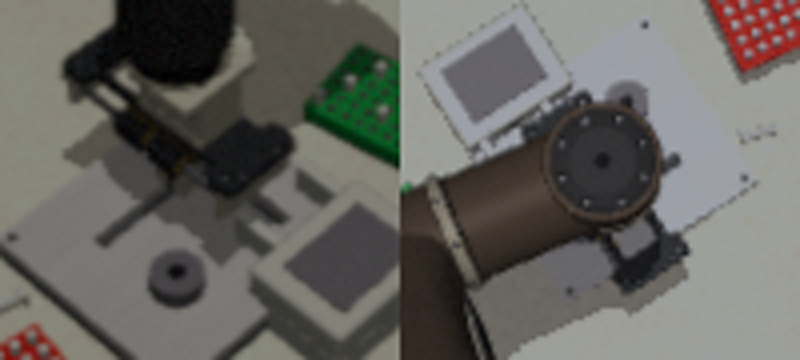

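The scene view (left half) shows the first leg now empty up to the hand at about (180,190), so the shuttle is moving ahead of the finger. I'll push gently on to the stop.

Emit:
{"name": "apply_moves", "arguments": {
  "targets": [
    {"dp": [-0.001,0.0015,0],"yaw": 0},
    {"dp": [-0.002,0.003,0],"yaw": 0},
    {"dp": [-0.002,0.003,0],"yaw": 0}
  ]
}}

```text
time_s: 4.75
tcp_pos: [0.5037, 0.0253, 0.0524]
eef_rot: [180.0, 0.0, -56.1]
contact_force: [-0.9, 0.4, -1.2]
gripper_width: 0.0004
gripper_force: 0.0
```

Emit:
{"name": "apply_moves", "arguments": {
  "targets": [
    {"dp": [-0.0005,0.001,0],"yaw": 0},
    {"dp": [-0.001,0.0015,0],"yaw": 0},
    {"dp": [-0.001,0.0015,0],"yaw": 0}
  ]
}}

```text
time_s: 5.0
tcp_pos: [0.503, 0.0267, 0.0526]
eef_rot: [-180.0, -0.0, -56.1]
contact_force: [1.2, -2.0, -0.2]
gripper_width: 0.0002
gripper_force: 0.7
```

Emit:
{"name": "apply_moves", "arguments": {
  "targets": [
    {"dp": [-0.0005,0.0008,0],"yaw": 0},
    {"dp": [-0.0005,0.0008,0],"yaw": 0}
  ]
}}

```text
time_s: 5.17
tcp_pos: [0.5029, 0.0272, 0.0529]
eef_rot: [-180.0, -0.1, -56.1]
contact_force: [2.0, -5.4, 0.8]
gripper_width: 0.0003
gripper_force: 2.8
```

Emit:
{"name": "apply_moves", "arguments": {
  "targets": [
    {"dp": [0.006,-0.009,0],"yaw": 0},
    {"dp": [0.011,-0.017,0],"yaw": 0},
    {"dp": [0.011,-0.017,0.03],"yaw": 0},
    {"dp": [0.011,-0.017,0.065],"yaw": 7},
    {"dp": [0.005,-0.017,0.065],"yaw": 14},
    {"dp": [-0.005,-0.015,0.065],"yaw": 21},
    {"dp": [-0.016,-0.01,0.065],"yaw": 28},
    {"dp": [-0.028,-0.006,0.065],"yaw": 35},
    {"dp": [-0.04,-0.002,0.065],"yaw": 42},
    {"dp": [-0.05,0.001,0.065],"yaw": 49},
    {"dp": [-0.056,0.001,0.065],"yaw": 56},
    {"dp": [-0.056,0.001,0.065],"yaw": 63},
    {"dp": [-0.056,0.001,0.065],"yaw": 70},
    {"dp": [-0.056,0.001,0.065],"yaw": 77},
    {"dp": [-0.056,0.001,0.065],"yaw": 84},
    {"dp": [-0.056,0.001,0.065],"yaw": 90},
    {"dp": [-0.056,0.001,0.065],"yaw": 90},
    {"dp": [-0.056,0.001,0.065],"yaw": 90}
  ]
}}

```text
time_s: 6.67
tcp_pos: [0.4466, 0.0282, 0.1175]
eef_rot: [-180.0, 0.0, 33.6]
contact_force: [0.6, 0.6, -0.3]
gripper_width: 0.0003
gripper_force: 0.0
```

Run:
```python
from plant import get_state,cams
from h import *
s=get_state();print(s["tcp_pos"],s["eef_rot"],s["joints"])
C=[cams.capture(n) for n in("scene","top")]
I=[c["image"] for c in C]
I=[I[0][150:240,210:310],I[1][155:245,205:305]]
cv2.imwrite("pics/E.png",cv2.resize(np.hstack(I)[:,:,::-1],(800,360),interpolation=cv2.INTER_CUBIC))
for c in C:
    W=pts(c); k=(abs(W[...,2]-.0695)<.012)&(np.hypot(W[...,0]-.485,W[...,1]-.052)<.022); print("tube",k.sum(),W[k].mean(0))
    k=(abs(W[...,2]-.046)<.005)&(np.hypot(W[...,0]-.485,W[...,1]-.052)<.035); print("disc",k.sum(),W[k].mean(0),W[k].min(0),W[k].max(0))
```

```text
[0.44664569 0.02821069 0.1175317 ] [-1.79991508e+02  3.57747701e-03  3.36443005e+01] [ 2.89836616e+01  6.81882746e+00 -3.72672993e+01 -1.13784574e-02
 -4.59181295e+01  9.46685548e+01]
tube 19 [0.48426401 0.05413009 0.06810783]
disc 93 [0.48556981 0.05446966 0.04545964] [0.45852767 0.03407548 0.04120107] [0.50652618 0.07827756 0.05076781]
tube 0 [nan nan nan]<stdin>:9: RuntimeWarning: Mean of empty slice.
  ret = um.true_divide(
<stdin>:10: RuntimeWarning: Mean of empty slice.
Traceback (most recent call last):
ValueError: zero-size array to reduction operation minimum which has no identity
```

View pics/E.png

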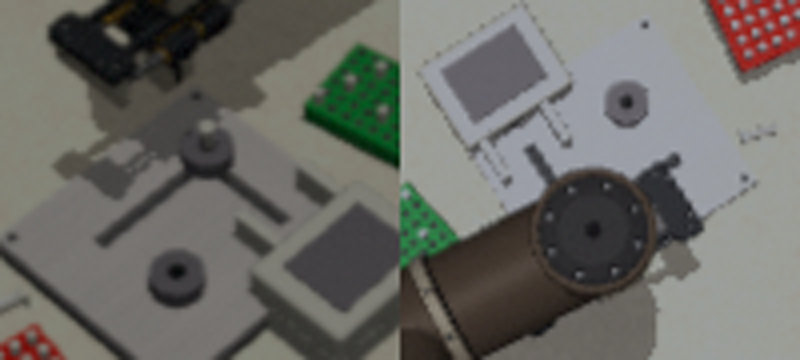

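The shuttle stands upright at the corner, at about (207,150) in the left half, and measures (0.4845, 0.054). I'll descend and push along +x.

Emit:
{"name": "apply_moves", "arguments": {
  "targets": [
    {"dp": [0,0,-0.03],"yaw": 0},
    {"dp": [0,0,-0.055],"yaw": 0},
    {"dp": [0,0,-0.064],"yaw": 0},
    {"dp": [0,0,-0.064],"yaw": 0},
    {"dp": [0,0,-0.064],"yaw": 0},
    {"dp": [0,0,-0.064],"yaw": 0}
  ]
}}

```text
time_s: 7.27
tcp_pos: [0.4471, 0.0288, 0.0543]
eef_rot: [180.0, -0.1, 33.8]
contact_force: [0.2, 0.7, -0.3]
gripper_width: 0.0004
gripper_force: 0.0
```

Emit:
{"name": "apply_moves", "arguments": {
  "targets": [
    {"dp": [0.0042,0.0028,0],"yaw": 0},
    {"dp": [0.0083,0.0056,0],"yaw": 0},
    {"dp": [0.0125,0.0084,0],"yaw": 0},
    {"dp": [0.0166,0.0112,0],"yaw": 0},
    {"dp": [0.0208,0.014,0],"yaw": 0},
    {"dp": [0.0249,0.0168,0],"yaw": 0},
    {"dp": [0.0291,0.0196,0],"yaw": 0},
    {"dp": [0.0332,0.0224,0],"yaw": 0},
    {"dp": [0.0374,0.0251,0],"yaw": 0},
    {"dp": [0.0415,0.0279,0],"yaw": 0},
    {"dp": [0.0415,0.0279,0],"yaw": 0}
  ]
}}

```text
time_s: 8.18
tcp_pos: [0.4892, 0.0572, 0.0536]
eef_rot: [180.0, -0.1, 33.9]
contact_force: [0.1, 0.5, -0.3]
gripper_width: 0.0005
gripper_force: 0.0
```

Emit:
{"name": "apply_moves", "arguments": {
  "targets": [
    {"dp": [0.0042,0.0028,0],"yaw": 0},
    {"dp": [0.0083,0.0056,0],"yaw": 0},
    {"dp": [0.0125,0.0084,0],"yaw": 0},
    {"dp": [0.0166,0.0112,0],"yaw": 0},
    {"dp": [0.0208,0.014,0],"yaw": 0},
    {"dp": [0.0249,0.0168,0],"yaw": 0},
    {"dp": [0.0291,0.0196,0],"yaw": 0},
    {"dp": [0.0332,0.0224,0],"yaw": 0},
    {"dp": [0.0374,0.0251,0],"yaw": 0},
    {"dp": [0.0374,0.0251,0],"yaw": 0}
  ]
}}

```text
time_s: 9.02
tcp_pos: [0.5265, 0.0823, 0.0536]
eef_rot: [180.0, -0.0, 33.9]
contact_force: [0.2, 0.3, -0.5]
gripper_width: 0.0002
gripper_force: 0.0
```

Emit:
{"name": "apply_moves", "arguments": {
  "targets": [
    {"dp": [0.001,0.0007,0],"yaw": 0},
    {"dp": [0.002,0.0014,0],"yaw": 0},
    {"dp": [0.003,0.002,0],"yaw": 0},
    {"dp": [0.003,0.002,0],"yaw": 0}
  ]
}}

```text
time_s: 9.35
tcp_pos: [0.5275, 0.083, 0.0534]
eef_rot: [-180.0, 0.1, 33.9]
contact_force: [-2.9, -1.7, 2.4]
gripper_width: 0.0006
gripper_force: 1.8
```

Emit:
{"name": "apply_moves", "arguments": {
  "targets": [
    {"dp": [0.001,0.0007,0],"yaw": 0},
    {"dp": [0.002,0.0013,0],"yaw": 0},
    {"dp": [0.002,0.0013,0],"yaw": 0},
    {"dp": [0.002,0.0013,0],"yaw": 0}
  ]
}}

```text
time_s: 9.68
tcp_pos: [0.5277, 0.0832, 0.0532]
eef_rot: [-180.0, 0.3, 33.8]
contact_force: [-9.1, -4.7, 7.3]
gripper_width: 0.0002
gripper_force: 4.7
```

Run:
```python
from plant import get_state,cams
from h import *
s=get_state();print(s["tcp_pos"],s["contact_force"])
C=[cams.capture(n) for n in("scene","top")]
I=[c["image"] for c in C]
I=[I[0][150:240,230:330],I[1][155:245,205:305]]
cv2.imwrite("pics/F.png",cv2.resize(np.hstack(I)[:,:,::-1],(800,360),interpolation=cv2.INTER_CUBIC))
```

```text
[0.52774399 0.08322262 0.05317581] [-9.07418603 -4.69723136  7.26595488]
```

View pics/F.png

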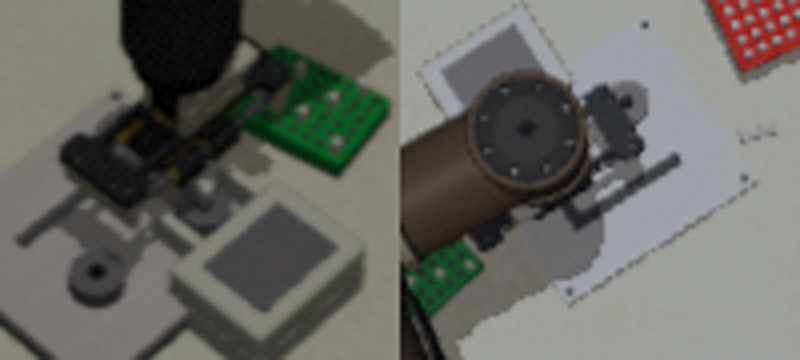

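The shuttle now sits between the bay walls at about (205,210) in the left half, and it has hit a firm stop. I'll back off, lift clear and measure.

Emit:
{"name": "apply_moves", "arguments": {
  "targets": [
    {"dp": [-0.006,-0.004,0],"yaw": 0},
    {"dp": [-0.014,-0.01,0],"yaw": 0},
    {"dp": [-0.025,-0.017,0.01],"yaw": 0},
    {"dp": [-0.04,-0.027,0.045],"yaw": 0},
    {"dp": [-0.065,-0.045,0.08],"yaw": 0},
    {"dp": [-0.095,-0.065,0.1],"yaw": 0},
    {"dp": [-0.095,-0.1,0.12],"yaw": 0},
    {"dp": [-0.075,-0.14,0.14],"yaw": 0},
    {"dp": [-0.055,-0.175,0.14],"yaw": 0},
    {"dp": [-0.035,-0.21,0.14],"yaw": 0},
    {"dp": [-0.035,-0.25,0.14],"yaw": 0},
    {"dp": [-0.035,-0.29,0.14],"yaw": 0},
    {"dp": [-0.035,-0.33,0.14],"yaw": 0},
    {"dp": [-0.035,-0.35,0.14],"yaw": 0},
    {"dp": [-0.035,-0.35,0.14],"yaw": 0},
    {"dp": [-0.035,-0.35,0.14],"yaw": 0},
    {"dp": [-0.035,-0.35,0.14],"yaw": 0}
  ]
}}

```text
time_s: 11.2
tcp_pos: [0.495, -0.265, 0.1935]
eef_rot: [180.0, -0.0, 33.8]
contact_force: [-0.1, -0.1, 0.2]
gripper_width: 0.0003
gripper_force: 0.0
```

Run:
```python
from plant import get_state,cams
from h import *
s=get_state();print(s["tcp_pos"],s["contact_force"])
C=[cams.capture(n) for n in("scene","top")]
I=[c["image"] for c in C]
I=[I[0][165:230,245:325],I[1][165:230,215:295]]
cv2.imwrite("pics/G.png",cv2.resize(np.hstack(I)[:,:,::-1],(800,325),interpolation=cv2.INTER_CUBIC))
for c in C:
    W=pts(c); h=np.hypot(W[...,0]-.557,W[...,1]-.101)
    for nm,z,t,rr in(("tube",.070,.006,.02),("disc",.046,.003,.028)):
        k=(abs(W[...,2]-z)<t)&(h<rr); v,u=np.nonzero(k)
        if k.sum():
            print(nm,k.sum(),W[k].mean(0)); 
            if nm=="disc":
                (x,y),rad=cv2.minEnclosingCircle((W[k][:,:2]*1000).astype(np.float32));print(x,y,rad)
```

```text
[ 0.49504829 -0.26503062  0.19351172] [-0.11599426 -0.06384345  0.15609531]
tube 14 [0.55669279 0.10385426 0.06930439]
disc 75 [0.55959212 0.10247046 0.04567009]
555.8798828125 104.10738372802734 23.323139190673828
tube 8 [0.55894148 0.1047687  0.07002233]
disc 44 [0.55928977 0.10422745 0.04597651]
559.7965698242188 103.1042709350586 22.627159118652344
```

View pics/G.png

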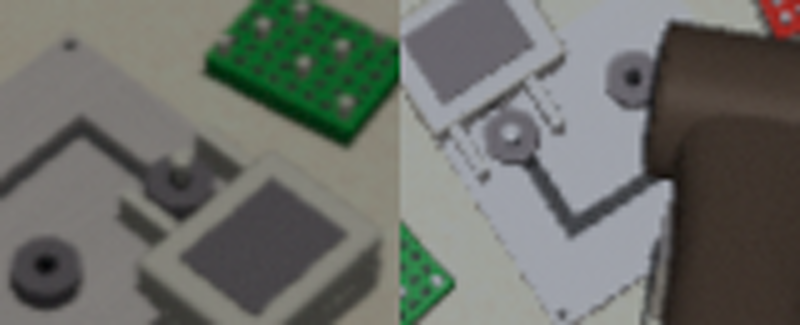

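The shuttle is upright in the bay, at about (178,180) left and (512,135) right. It measures about (0.5585, 0.103), roughly 89 mm beyond the corner and against the firm stop. The spare and rack are where they started.

```bash
python3 -c "
from plant import r
print(r.close_job())"
```

```text
the job is handed in; nothing more can be done
None
```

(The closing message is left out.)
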